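# Sort the ball-joint small parts into their trays

### The arm

A 7-joint arm with a two-finger parallel gripper is mounted at the origin on a cart in front of the work surface, level with it; the furniture and walls round the work are solid. World frame = base frame: x ahead of the robot, y to its left, z up, the work surface at z = 0. Lengths are in m, angles in rad, forces in N, time in s.
With the tool pointing down it reaches from about 0.35 to 0.9 m from the base axis. Payload 8.1 kg.
Tool frame: the origin (TCP) lies between the finger pads; the fingertips stand 25 mm ahead of it and the grasp point (between the pads) lies 6 mm ahead of it; z points along the fingers, y is the direction in which the jaws open and shut (so a half turn about z gives the same grasp; the last joint's range is limited). The gripper opens to 92 mm and grips with 3 to 60 N. Pads are 19 mm wide; open, the fingers measure 130 mm over their backs; the gripper's body (75 mm by 190 mm) begins 47 mm behind the grasp point.
Start: joints at [-1.372, 0.434, 0.025, 1.573, -0.012, 1.134, -0.075], TCP at [0.186, 0.597, 0.252] pointing down, gripper open.
Joint ranges: [-2.62, 2.62], [-0.44, 2.09], [-1.27, 1.32], [0.08, 2.57], [-1.32, 4.46], [0.12, 2], [-2.74, 2.74]. Speed limits (rad/s): [2.22, 2.22, 3.01, 3.01, 3.14, 3.14, 3.14].

### API

Orientations are given as a rotation vector (axis times angle).
In Python, from cell import * gives the robot as it stands.
- The arm moves only by the shell command python3 -m jog 'ROWS' [FORCE]. ROWS is JSON, one flat list of numbers, 5 for each row, row after row: the finger opening in mm, from 0 to 91.8, then the shift along the tool's x, y, z in units of 40 mm (1.0 is 40 mm), then the turn about the tool's z in units of 6 degrees (1.0 is 6 degrees). A call has 1 to 20 rows; each row shifts and turns the pose as measured when the row begins, along the tool's axes as they then stand; what a row does not reach is not made up. A row lasts 1/12 s, in which the tool goes at most 41.7 mm and 7.16 degrees, less where a joint would pass 70% of its speed; a pose out of reach is approached as far as the arm can. A call is refused whole if a number of a shift passes 1 or a number of a turn 1, either way. A call with a gripper value outside its range is refused whole. The fingers move at their own pace and stop on an object; FORCE is the grip in N (left out, the last holds). Time passes only in rows, so rows that do not move let the fingers close. It gives the time, the measured TCP pose, the force and the opening at its end, in the units of the state.
- observe(): the state, without advancing time (a new reading comes with each control period).
- get_image(name): name is "scene" or "top" or "wrist"; returns the picture (420x560x3 uint8, red, green, blue); there is no depth.
- camera_params(name): a dict with "intrinsics" (3x3 intrinsics, pixels), "xyz" and "orientation" of the camera in the world. Camera axes: x right, y down, z forward; pixel columns grow to the right and rows downward; lengths in m; the calibration is good to about 2 mm. A picture is of the moment at which its call begins: read the wrist's pose just before it. camera_params takes no time and is no camera call; for the wrist camera it gives the pose at the moment of the call.
- sign_off(): hands the job in, once; it reports no verdict.
The state is a dict: "clock": time; "joints": joint angles; "dq": joint speeds; "joint_efforts": joint torques, N m; "position": TCP position; "ee_rot": TCP orientation; "force": force on the tool from outside, world axes, zero at the start; "ft_torque": the same for the moment, N m; "width": opening from 0.0 (shut) to 1.0 (fully open).
Only numpy, scipy, OpenCV 4.12 (cv2) and the standard library are available. Lean on these libraries where they do the work, as an engineer would, in place of code of your own. Each camera call takes 0.05 s, during which the arm holds its last target. There are 200 camera calls.

### The job

Sort the loose ball-joint parts into the blue metal trays at the back: both castle nuts side by side in the round dish, one dust boot standing upright in each of the two square pockets of the divided tray, and the black rubber sleeve lying lengthwise in the long narrow trough. Everything should lie flat on the tray floors, not on a rim or on another part; leave the plug gauge where it is.

Things in the scene. Friction and masses are not known exactly. Their poses are not given: they have to be found in the camera images.
- nut_a_center (a point): M14 castle nut of plain bright metal, standing with its slotted end up; 25 mm across corners, 22 mm across flats, 18 mm high, 32 g. The point is its centre, 9 mm above its underside; z up. Either nut may take either place in the dish.
- nut_b_center (a point): a second castle nut, alike: M14 of plain bright metal, standing with its slotted end up; 25 mm across corners, 22 mm across flats, 18 mm high, 32 g. The point is its centre, 9 mm above its underside; z up. Either nut may take either place in the dish.
- boot_a_center (a point): round black rubber-look dust boot (rigid), a ribbed dome on its wide base; 45 mm diameter at the foot, narrower towards the top, 22 mm high, 16 g; grip it low, round the wide base. The point is its centre, 11 mm above its underside; its z axis is up when it stands. Either boot may take either pocket.
- boot_b_center (a point): a second dust boot, alike: round black rubber-look dust boot (rigid), a ribbed dome on its wide base; 45 mm diameter at the foot, narrower towards the top, 22 mm high, 16 g; grip it low, round the wide base. The point is its centre, 11 mm above its underside; its z axis is up when it stands. Either boot may take either pocket.
- sleeve_center (a point): plain black rubber-look sleeve (rigid tube), 88 mm long, 18 mm diameter, 18 g, lying on its side. The point is its centre, 9 mm above its underside; its long axis is its y axis, x is level across it.
- nut_dish: round shallow blue-painted metal dish, fixed to the table for the job: 88 mm outer diameter, 80 mm inner, floor 3 mm thick, rim 10 mm above the table. Origin: centre of its underside, on the table; z up. Two nuts fit side by side, e.g. each 18 mm from the middle.
- boot_tray: rectangular shallow blue-painted metal tray, fixed, parted by a 4 mm divider across its middle into two square pockets, each 64 x 64 mm inside; outer 70 mm along x, 138 mm along y; floor 3 mm thick, rim and divider 10 mm above the table. Origin: centre of its underside; the pocket centres lie at y = +34 mm and -34 mm.
- sleeve_trough: long narrow shallow blue-painted metal trough, fixed, undivided; inside 42 mm (x) by 116 mm (y), outer 48 x 122 mm; floor 3 mm thick, rim 10 mm above the table. Origin: centre of its underside; its long axis is y.
- gauge_center (a point): plug gauge, a loose bystander: rod 135 mm long, 16 mm thick, two bright metal ends, black grip, a red ring; longer than the sleeve. The point is its middle, 8 mm above the table, long axis y. Not to be moved.
Things that resemble listed ones, but are neither listed nor needed, are in the scene too. Leave any white look-alike of the part that bears boot_b_center alone.

How it is judged:
At the end, for the whole second after the job is handed in: Both nuts flat (0.25 rad) on the dish's floor within 31 mm of its middle; a boot upright (0.15 rad) on the floor of each pocket (within 15 mm along, 14 mm across); the sleeve along the trough on its floor (within 17 mm across, 20 mm along); gauge within 30 mm of its start; all at rest (horizontal distance between each of nut_a_center, nut_b_center and nut_dish below 0.031 m and z of nut_a_center in the frame of nut_dish between 0.005 and 0.0165 m and (angle between nut_a_center's own z axis and vertical below 0.25 rad or angle between nut_a_center's own z axis and vertical above 2.89 rad) and z of nut_b_center in the frame of nut_dish between 0.005 and 0.0165 m and (angle between nut_b_center's own z axis and vertical below 0.25 rad or angle between nut_b_center's own z axis and vertical above 2.89 rad) and x of boot_a_center in the frame of boot_tray between -0.014 and 0.014 m and (y of boot_a_center in the frame of boot_tray between -0.049 and -0.019 m or y of boot_a_center in the frame of boot_tray between 0.019 and 0.049 m) and z of each of boot_a_center, boot_b_center in the frame of boot_tray below 0.0175 m and angle between each of boot_a_center, boot_b_center's own z axis and vertical below 0.15 rad and x of boot_b_center in the frame of boot_tray between -0.014 and 0.014 m and (y of boot_b_center in the frame of boot_tray between -0.049 and -0.019 m or y of boot_b_center in the frame of boot_tray between 0.019 and 0.049 m) and x of sleeve_center in the frame of sleeve_trough between -0.017 and 0.017 m and y of sleeve_center in the frame of sleeve_trough between -0.02 and 0.02 m and z of sleeve_center in the frame of sleeve_trough below 0.0165 m and angle between the y axis of sleeve_center and the y axis of sleeve_trough, either way round below 0.35 rad and distance of gauge_center from where it was at the start of the episode below 0.03 m and horizontal distance between boot_a_center and boot_b_center above 0.04 m and linear speed of each of nut_a, nut_b, boot_a, boot_b, sleeve below 0.02 m/s); the robot touches nothing.
It fails at once if the plug gauge is knocked away (30 mm or more) (distance of gauge_center from where it was at the start of the episode above 0.03 m).
It also fails if it takes over 118 s, if anything falls off the work surface, if the arm or the gripper's body presses on something with over 40 N, if the wrist force passes 120 N, or if a joint passes its speed limit or range.

## Working session

There is one attempt and no reset: what is moved stays moved. The work goes in short steps, Python scripts to look and compute and a shell command to move; the robot and the scene stay as the last step left them, time stands still between calls to the robot, and variables do not carry over. Pictures are saved under pics/ and viewed, about 12 in all and at most 16, crops included, and the job is handed in when it is done.

```bash
ls; mkdir -p pics; python3 - <<'E'
from cell import *
import cv2
s=observe();print(s)
for n in ("top","scene"):
    im=get_image(n);cv2.imwrite(f"pics/{n}0.png",im[:,:,::-1]);print(n,camera_params(n))
E
```

```text
pics
{'clock': 0.0, 'joints': array([-1.37153919,  0.43522696,  0.02500463,  1.57407198, -0.01159303,
        1.13395454, -0.07508142]), 'dq': array([-0.00107829, -0.00022826,  0.00018417,  0.00093305, -0.00081975,
        0.00069709, -0.00073154]), 'joint_efforts': array([-9.45483043e-04, -6.67828774e+01,  9.84555334e-01, -3.14475811e+01,
       -6.04771636e-02,  4.25154332e-02,  2.08359011e-04]), 'position': array([0.1857453 , 0.59629576, 0.25095253]), 'ee_rot': array([-4.72466376e-01, -3.10579004e+00,  2.37857313e-03]), 'force': array([ 0.13099546, -0.00503684, -0.21515357]), 'ft_torque': array([-0.06985175, -0.00352072,  0.01880831]), 'width': 0.999865683956389}
top {'intrinsics': array([[514.26810048,   0.        , 278.30323141],
       [  0.        , 514.26810048, 216.03234535],
       [  0.        ,   0.        ,   1.        ]]), 'xyz': array([0.25041924, 0.00451579, 1.61049002]), 'orientation': array([-2.15784324,  2.11079341, -0.19364448])}
scene {'intrinsics': array([[397.53019684,   0.        , 282.39467466],
       [  0.        , 397.53019684, 208.58486012],
       [  0.        ,   0.        ,   1.        ]]), 'xyz': array([ 0.01595013, -0.75041775,  0.47789461]), 'orientation': array([-1.94861895,  0.55147987, -0.37481779])}
```

View pics/top0.png

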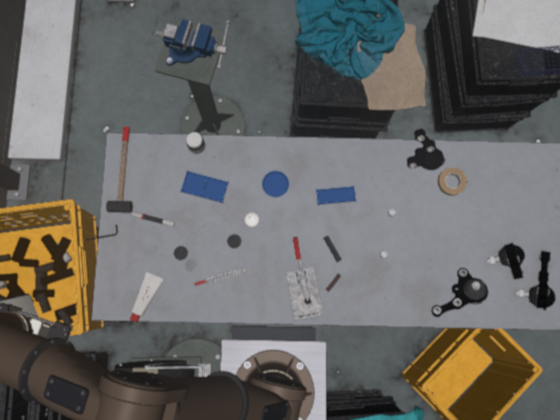

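View pics/scene0.png

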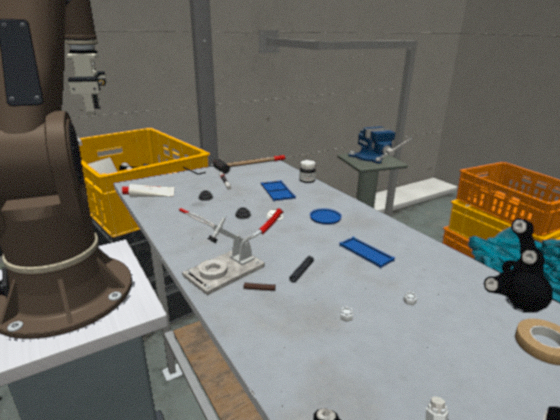

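The top view shows these parts:

| Part | Pixel |
|---|---|
| Boot tray | (205,187) |
| Dish | (276,183) |
| Trough | (336,195) |
| Black boots | (180,253), (234,241) |
| White look-alike boot | (251,219) |
| Nuts | (392,212), (384,254) |
| Sleeve candidates | (332,248) black and longer, (333,282) brownish and shorter |
| Gauge, banded | (153,218) |

Next I'll measure sizes and check in a close crop.

```bash
cat > h.py <<'E'
from cell import *
import cv2, numpy as np
from scipy.spatial.transform import Rotation as R
def ray(p,uv,z):
    d=R.from_rotvec(p["orientation"]).as_matrix()@np.linalg.solve(p["intrinsics"],[uv[0],uv[1],1.])
    return p["xyz"]+d*(z-p["xyz"][2])/d[2]
def proj(p,X):
    c=p["intrinsics"]@(R.from_rotvec(p["orientation"]).as_matrix().T@(np.array(X)-p["xyz"])); return c[:2]/c[2]
def box(p,c,z):
    "contour pixels -> plane z -> centre, sizes (mm), long axis angle (deg, world)"
    q=np.array([ray(p,u,z)[:2] for u in c.reshape(-1,2)])*1000
    (x,y),(w,h),a=cv2.minAreaRect(q.astype(np.float32))
    return (round(x),round(y)),sorted((round(w),round(h))),round((a if w>h else a+90)%180)
def blobs(p,m,z,amin=20,roi=None):
    for c in cv2.findContours(m.astype(np.uint8),cv2.RETR_EXTERNAL,cv2.CHAIN_APPROX_NONE)[0]:
        if cv2.contourArea(c)<amin: continue
        u=c.reshape(-1,2).mean(0)
        if roi and not(roi[0]<u[0]<roi[2] and roi[1]<u[1]<roi[3]): continue
        print(u.round(),box(p,c,z))
E
python3 - <<'E'
from h import *
im=get_image("top");p=camera_params("top");roi=(130,150,420,300)
h=cv2.cvtColor(im,cv2.COLOR_RGB2HSV)
print("blue");blobs(p,(h[...,0]>100)&(h[...,0]<130)&(h[...,1]>120),.01,50,roi)
print("dark");blobs(p,h[...,2]<75,.009,30,roi)
print("bright");blobs(p,(h[...,2]>180)&(h[...,1]<40),.012,8,roi)
c=cv2.resize(im[165:300,130:410],None,fx=2.85,fy=2.85,interpolation=cv2.INTER_CUBIC)
cv2.imwrite("pics/c1.png",c[:,:,::-1])
E
```

```text
blue
[335. 195.] ((603, -186), [43, 116], 97)
[275. 184.] ((636, 8), [75, 77], 91)
[204. 186.] ((621, 233), [64, 132], 76)
dark
[180. 253.] ((408, 297), [34, 35], 3)
[332. 248.] ((432, -175), [13, 81], 30)
[234. 241.] ((450, 134), [34, 35], 2)
[153. 219.] ((513, 390), [11, 56], 76)
bright
[146. 293.] ((278, 397), [52, 120], 159)
[383. 254.] ((417, -336), [9, 13], 179)
[251. 219.] ((517, 79), [40, 41], 46)
```

View pics/c1.png

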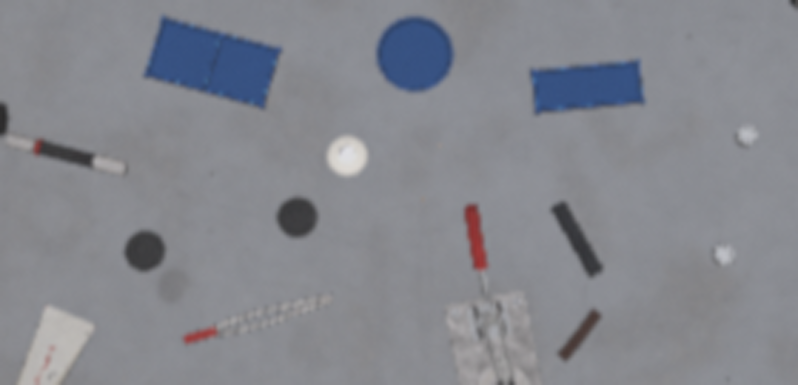

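The sleeve is the plain black tube at (332,248): it measures about 81 mm, while the brown one is shorter and the gauge is banded with a red ring. The boots are the two black domes, and the white one stays. I'll start with the boot nearest the arm, so here are the move helper and the remaining numbers.

```bash
cat >> h.py <<'E'
def go(x,y,z,yaw=None,s=None):
    "rows needed: turn units, then shift units in the tool axes after turning; yaw = world angle of tool y, mod 180"
    s=s or observe(); M=R.from_rotvec(s["ee_rot"]).as_matrix(); yw=np.degrees(np.arctan2(M[1,1],M[0,1]))
    t=0 if yaw is None else (yaw-yw+90)%180-90
    M2=R.from_euler("z",t,degrees=True).as_matrix()@M
    d=np.array([x,y,z])-s["position"]
    print("clk",round(s["clock"],2),"pos",s["position"].round(4),"yaw",yw.round(1),"q7",s["joints"][6].round(2),"F",s["force"].round(1),"w",round(s["width"]*91.8,1),"TURN",round(-t/6,2),"SHIFT",(M2.T@d/.04).round(2),"tilt",np.degrees(np.arccos(-M[2,2])).round(2))
E
python3 - <<'E'
from h import *
p=camera_params("top")
for uv,z in(((392,212),.015),((384,254),.015),((295,237),.1),((295,237),.05)): print(uv,ray(p,uv,z).round(3))
q=camera_params("scene");print([ (z,proj(q,ray(p,(295,237),z)).round()) for z in(.04,.08,.12,.16)])
go(.408,.297,.15,-14); print(camera_params("wrist"), observe()["position"])
E
```

```text
(392, 212) [ 0.551 -0.364  0.015]
(384, 254) [ 0.417 -0.337  0.015]
(295, 237) [ 0.453 -0.055  0.1  ]
(295, 237) [ 0.46  -0.057  0.05 ]
[(0.04, array([282., 230.])), (0.08, array([280., 215.])), (0.12, array([278., 199.])), (0.16, array([276., 183.]))]
clk 0.15 pos [0.1857 0.5964 0.2511] yaw 72.7 q7 -0.08 F [-0.2  0.3  0.6] w 91.8 TURN 14.45 SHIFT [-5.92  7.21  2.52] tilt 0.07
{'intrinsics': array([[368.62696485,   0.        , 278.31335712],
       [  0.        , 368.62696485, 206.07792365],
       [  0.        ,   0.        ,   1.        ]]), 'xyz': array([0.11644138, 0.61831653, 0.38402739]), 'orientation': array([2.34537443, 1.72499703, 0.23784461])} [0.1857052  0.59640689 0.25111563]
```

```bash
python3 -m jog '[91,0,0,0,1,91,0,0,0,1,91,0,0,0,1,91,0,0,0,1,91,0,0,0,1,91,0,0,0,1,91,0,0,0,1,91,0,0,0,1,91,0,0,0,1,91,0,0,0,1,91,0,0,0,1,91,0,0,0,1,91,0,0,0,1,91,0,0,0,1,91,0,0,0,0.45]' 20
python3 -m jog '[91,-0.6,0.72,0.2,0,91,-0.6,0.72,0.2,0,91,-0.6,0.72,0.2,0,91,-0.6,0.72,0.2,0,91,-0.6,0.72,0.2,0,91,-0.6,0.72,0.2,0,91,-0.6,0.72,0.2,0,91,-0.6,0.72,0.2,0]'
python3 - <<'E'
from h import *
go(.408,.297,.15,-14)
p=camera_params("wrist");im=get_image("wrist");cv2.imwrite("pics/w1.png",im[:,:,::-1])
h=cv2.cvtColor(im,cv2.COLOR_RGB2HSV)
blobs(p,h[...,2]<75,.005,300)
print(proj(p,[.408,.297,0]))
E
```

```text
clock: 1.4
position: [0.1846, 0.5932, 0.246]
ee_rot: [2.539, 1.837, -0.014]
force: [-0.5, -0.5, 0.1]
width: 0.99
clock: 2.07
position: [0.3408, 0.3371, 0.1798]
ee_rot: [2.53, 1.858, -0.012]
force: [0.5, 0.1, 0.1]
width: 0.992
clk 2.07 pos [0.3408 0.3371 0.1798] yaw -17.4 q7 -1.01 F [0.5 0.1 0.1] w 91.1 TURN -0.57 SHIFT [-0.56  1.87  0.75] tilt 0.49
[371. 207.] ((412, 298), [43, 43], 80)
[218. 299.] ((315, 253), [315, 582], 163)
[476.  62.] ((518, 387), [16, 63], 77)
[17. 34.] ((188, 514), [38, 46], 73)
[364.87296403 208.49267259]
```

View pics/w1.png

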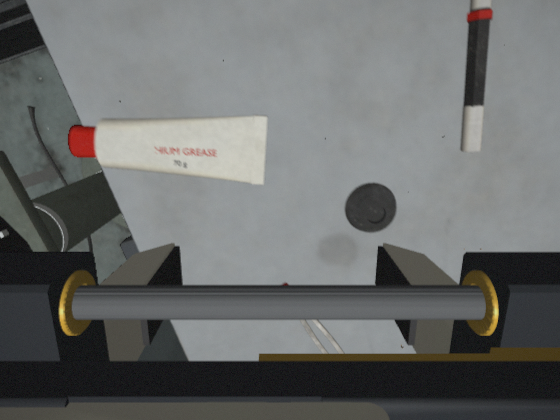

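The wrist view shows the black boot at (371,207), which puts it at (0.412, 0.298) with a 43 mm width. That agrees with the top view within 4 mm.

```bash
python3 -m jog '[91,0,0,0,-0.57,91,-0.17,0.65,0.6,0,91,-0.17,0.65,0.6,0,91,-0.17,0.65,0.6,0,91,0,0,0,0,91,0,0,0,0]'
python3 - <<'E'
from h import *
go(.412,.298,.030,-14)
E
```

```text
clock: 2.62
position: [0.4195, 0.2833, 0.104]
ee_rot: [2.483, 1.914, -0.015]
force: [0.5, -0.2, 0.4]
width: 0.992
clk 2.62 pos [0.4195 0.2833 0.104 ] yaw -14.7 q7 -0.69 F [ 0.5 -0.2  0.4] w 91.1 TURN -0.12 SHIFT [ 0.33 -0.27  1.85] tilt 0.67
```

```bash
python3 -m jog '[80,0.33,-0.27,0.4,-0.1,80,0,0,0.5,0,80,0,0,0,0]'
python3 - <<'E'
from h import *
go(.412,.298,.030,-14)
E
```

```text
clock: 2.87
position: [0.4123, 0.2997, 0.0681]
ee_rot: [2.475, 1.925, -0.013]
force: [-0.9, -0.5, 0.3]
width: 0.887
clk 2.87 pos [0.4123 0.2997 0.0681] yaw -14.2 q7 -0.69 F [-0.9 -0.5  0.3] w 81.4 TURN -0.04 SHIFT [-0.03  0.    0.95] tilt 0.6
```

Down, close and lift.

```bash
python3 -m jog '[80,-0.03,0,0.5,0,80,0,0,0.45,0,80,0,0,0,0]'
python3 - <<'E'
from h import *
go(.412,.298,.030,-14)
E
python3 -m jog '[20,0,0,0,0,20,0,0,0,0,20,0,0,0,0,20,0,0,0,0,20,0,0,0,0,20,0,0,0,0,20,0,0,0,0,20,0,0,0,0]' 15
```

```text
clock: 3.12
position: [0.4108, 0.3018, 0.032]
ee_rot: [2.473, 1.931, -0.009]
force: [-0.3, -1.1, -0.2]
width: 0.872
clk 3.12 pos [0.4108 0.3018 0.032 ] yaw -14.0 q7 -0.65 F [-0.3 -1.1 -0.2] w 80.1 TURN -0.0 SHIFT [-0.08  0.05  0.05] tilt 0.41
clock: 3.78
position: [0.4119, 0.305, 0.0388]
ee_rot: [2.472, 1.935, 0.001]
force: [0.3, -0.4, 1.5]
width: 0.34
```

The width is only 31 mm and the TCP rose to 0.039, so the jaws rode up the dome. I'll reopen and grip lower.

```bash
python3 -m jog '[80,0,0,0,0,80,0,0,0,0,80,0,0,0,0,80,0,0,0,0,80,0,0,0,0,80,-0.1,0.05,0.1,0,80,-0.05,0,0.15,0,80,0,0,0,0]'
python3 - <<'E'
from h import *
go(.412,.298,.028,-14)
E
```

```text
clock: 4.45
position: [0.4126, 0.298, 0.0278]
ee_rot: [2.472, 1.935, 0.001]
force: [-0.6, -0.3, -0.9]
width: 0.854
clk 4.45 pos [0.4126 0.298  0.0278] yaw -13.9 q7 -0.64 F [-0.6 -0.3 -0.9] w 78.4 TURN 0.01 SHIFT [-0.   -0.01 -0.  ] tilt 0.15
```

```bash
python3 -m jog '[40,0,0,0,0,40,0,0,0,0,40,0,0,0,0,40,0,0,0,0,40,0,0,0,0,40,0,0,0,0]' 12
python3 - <<'E'
from h import *
go(.412,.298,.028,-14)
E
```

```text
clock: 4.95
position: [0.4124, 0.2973, 0.0271]
ee_rot: [2.473, 1.933, -0.001]
force: [0.8, 0.2, -0.1]
width: 0.485
clk 4.95 pos [0.4124 0.2973 0.0271] yaw -14.0 q7 -0.64 F [ 0.8  0.2 -0.1] w 44.5 TURN 0.01 SHIFT [ 0.02 -0.01 -0.02] tilt 0.16
```

```bash
python3 -m jog '[35,0,0,0,0,35,0,0,-0.2,0,35,0,0,-0.5,0,35,0,0,-0.8,0,35,0,0,-0.8,0,35,0,0.5,0,0,35,0,0.8,0,0,35,0.1,0.8,0,0,35,0.1,0.8,0,0,35,0.1,0.6,0,0,35,0,0.4,0,0,35,0,0,0,0,35,0,0,0,0]' 15
python3 - <<'E'
from h import *
go(.629,.266,.037,-14)
p=camera_params("wrist");im=get_image("wrist");cv2.imwrite("pics/w2.png",im[:,:,::-1])
h=cv2.cvtColor(im,cv2.COLOR_RGB2HSV)
blobs(p,(h[...,0]>100)&(h[...,0]<130)&(h[...,1]>120),.01,300)
E
```

```text
clock: 6.03
position: [0.5715, 0.271, 0.131]
ee_rot: [2.468, 1.939, 0.002]
force: [-0.9, -0.1, -1.0]
width: 0.457
clk 6.03 pos [0.5715 0.271  0.131 ] yaw -13.7 q7 -0.51 F [-0.9 -0.1 -1. ] w 42.0 TURN 0.05 SHIFT [0.23 1.42 2.36] tilt 0.19
[365. 195.] ((632, 262), [72, 84], 76)
```

View pics/w2.png

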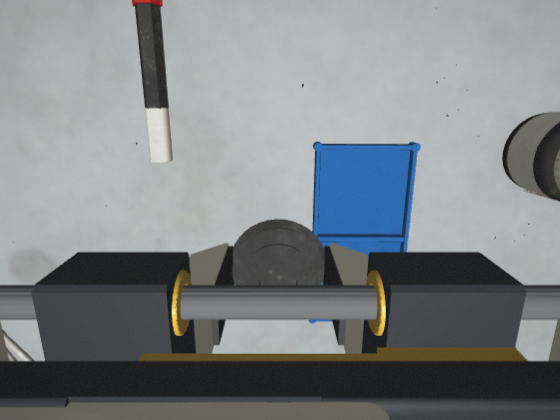

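The boot is held, and the far pocket's corners sit at (317,145) and (416,145) with the divider at row 238. I'll work out the pocket centre from those.

```bash
python3 - <<'E'
from h import *
p=camera_params("wrist")
a,b=[ray(p,u,.01)[:2] for u in((315,143),(418,143))]
d=b-a;L=np.linalg.norm(d);d/=L;n=np.array([d[1],-d[0]]);print("width",L,"ang x",np.degrees(np.arctan2(d[1],d[0])))
m=(a+b)/2
for k in(35,69,103):print(k,(m+n*k/1e3).round(4))
go(*(m+n*.035),.040,-14)
E
```

```text
width 0.07046384088976648 ang x -13.740972060422575
35 [0.6333 0.2676]
69 [0.6252 0.2346]
103 [0.6172 0.2016]
clk 6.08 pos [0.5715 0.2708 0.1312] yaw -13.7 q7 -0.51 F [ 1.1 -1.1 -1.4] w 41.9 TURN 0.05 SHIFT [0.3  1.51 2.28] tilt 0.22
```

```bash
python3 -m jog '[35,0.1,0.5,0,0,35,0.1,0.5,0,0,35,0.1,0.4,0,0,35,0,0.1,0.5,0,35,0,0,0.5,0,35,0,0,0.4,0,35,0,0,0,0,35,0,0,0,0]'
python3 - <<'E'
from h import *
go(.633,.2676,.037,-14)
E
```

```text
clock: 6.75
position: [0.6255, 0.2741, 0.0764]
ee_rot: [-2.46, -1.95, 0.002]
force: [0.1, -0.3, 1.1]
width: 0.454
clk 6.75 pos [0.6255 0.2741 0.0764] yaw -13.2 q7 -0.45 F [ 0.1 -0.3  1.1] w 41.7 TURN 0.13 SHIFT [-0.11  0.22  0.98] tilt 0.14
```

```bash
python3 -m jog '[35,-0.11,0.24,0.3,0.1,35,0,0,0.3,0,35,0,0,0.25,0,35,0,0,0,0,35,0,0,0,0]'
python3 - <<'E'
from h import *
go(.633,.2676,.037,-14)
E
```

```text
clock: 7.17
position: [0.634, 0.2687, 0.0421]
ee_rot: [-2.47, -1.938, -0.002]
force: [1.2, 0.1, -0.1]
width: 0.456
clk 7.17 pos [0.634  0.2687 0.0421] yaw -13.8 q7 -0.43 F [ 1.2  0.1 -0.1] w 41.9 TURN 0.04 SHIFT [-0.03 -0.02  0.13] tilt 0.17
```

```bash
python3 -m jog '[35,0,0,0.13,0,35,0,0,0,0,60,0,0,0,0,60,0,0,0,0,60,0,0,0,0,60,0,0,0,0,60,0,0,-0.4,0,60,0,0,-0.7,0,70,0,0,-0.9,0,70,0,0,-0.9,0,70,-0.4,-0.6,0,0,70,-0.5,-0.7,0,0,70,-0.5,-0.7,0,0,70,-0.5,-0.7,0,0,70,-0.5,-0.7,0,0,70,0,0,0,0,70,0,0,0,0]'
python3 - <<'E'
from h import *
p=camera_params("wrist");im=get_image("wrist");cv2.imwrite("pics/w3.png",im[:,:,::-1])
h=cv2.cvtColor(im,cv2.COLOR_RGB2HSV)
blobs(p,h[...,2]<75,.005,300)
go(.454,.135,.028,-14)
t=get_image("top");c=cv2.resize(t[160:290,130:410],None,fx=2.85,fy=2.85,interpolation=cv2.INTER_CUBIC)
cv2.imwrite("pics/t3.png",c[:,:,::-1])
E
```

```text
clock: 8.58
position: [0.4737, 0.2051, 0.1599]
ee_rot: [-2.469, -1.938, -0.013]
force: [1.2, -0.1, 0.4]
width: 0.763
[304. 331.] ((450, 80), [175, 534], 164)
[470.  65.] ((635, 269), [44, 46], 154)
[416. 111.] ((591, 242), [4, 137], 76)
clk 8.63 pos [0.4734 0.2048 0.1596] yaw -13.8 q7 -0.52 F [-1.3 -0.8 -0. ] w 70.0 TURN 0.04 SHIFT [-1.83 -0.06  3.28] tilt 0.43
```

View pics/w3.png

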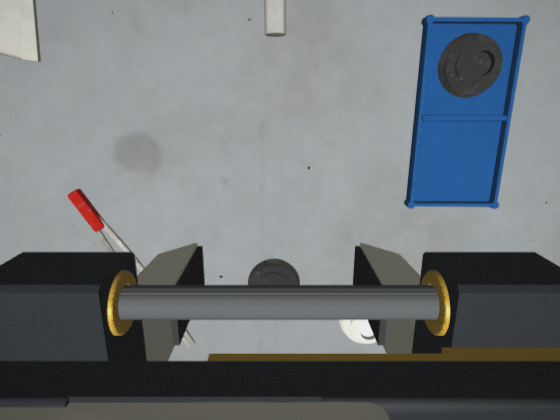

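The first boot sits centred and flat in its far pocket at (470,65). The second boot shows its top edge at (274,259) and its sides at columns 248 and 300, just under the gripper. I'll fix its position from those edges.

```bash
python3 - <<'E'
from h import *
p=camera_params("wrist")
for u in((274,258.5),(248,280),(300,280)):print(ray(p,u,.003).round(4))
t=ray(p,(274,258.5),.003);e=np.array([.24,.97])
c=t[:2]-.0225*e;print(c);go(*c,.028,-14)
E
```

```text
[0.4591 0.1546 0.003 ]
[0.4325 0.1406 0.003 ]
[0.476  0.1299 0.003 ]
[0.45368432 0.13279886]
clk 8.68 pos [0.4746 0.2052 0.1596] yaw -13.7 q7 -0.52 F [-0.7  0.  -0.5] w 69.9 TURN 0.04 SHIFT [-1.91 -0.08  3.28] tilt 0.46
```

```bash
python3 -m jog '[75,-0.5,-0.02,0,0,75,-0.7,-0.02,0,0,75,-0.6,-0.02,0.3,0,75,0,0,0.8,0,75,0,0,0.8,0,75,0,0,0.4,0,75,0,0,0,0,75,0,0,0,0]'
python3 - <<'E'
from h import *
go(.454,.1345,.028,-14)
E
```

```text
clock: 9.35
position: [0.4693, 0.1377, 0.0662]
ee_rot: [2.467, 1.937, 0.033]
force: [-0.9, -0.5, 0.5]
width: 0.817
clk 9.35 pos [0.4693 0.1377 0.0662] yaw -13.7 q7 -0.3 F [-0.9 -0.5  0.5] w 75.0 TURN 0.05 SHIFT [-0.18 -0.37  0.95] tilt 1.24
```

```bash
python3 -m jog '[80,-0.18,-0.37,0,0,80,0,0,0.4,0,80,0,0,0.4,0,80,0,0,0.1,0,80,0,0,0,0,80,0,0,0,0]'
python3 - <<'E'
from h import *
go(.454,.1345,.028,-14)
E
```

```text
clock: 9.85
position: [0.4618, 0.1377, 0.0344]
ee_rot: [2.463, 1.936, 0.049]
force: [-0.1, -0.3, -0.1]
width: 0.872
clk 9.85 pos [0.4618 0.1377 0.0344] yaw -13.7 q7 -0.27 F [-0.1 -0.3 -0.1] w 80.0 TURN 0.05 SHIFT [-0.13 -0.17  0.15] tilt 1.85
```

```bash
python3 -m jog '[80,-0.13,-0.2,0.1,0,80,0,-0.05,0.1,0,80,0,0,0,0]'
python3 - <<'E'
from h import *
go(.454,.1345,.028,-14);print(observe()["joints"].round(2))
E
```

```text
clock: 10.1
position: [0.4522, 0.1357, 0.0277]
ee_rot: [2.462, 1.936, 0.055]
force: [-0.8, 0.5, 1.2]
width: 0.872
clk 10.1 pos [0.4522 0.1357 0.0277] yaw -13.7 q7 -0.26 F [-0.8  0.5  1.2] w 80.1 TURN 0.06 SHIFT [-0.02  0.05 -0.01] tilt 2.09
[-0.64  0.53  0.31  2.21 -0.38  0.42 -0.26]
```

```bash
python3 -m jog '[38,0,0,0,0,38,0,0,0,0,38,0,0,0,0,38,0,0,0,0,38,0,0,0,0,38,0,0,0,0]' 15
python3 - <<'E'
from h import *
go(.454,.1345,.028,-14)
E
```

```text
clock: 10.6
position: [0.4523, 0.1359, 0.0285]
ee_rot: [2.462, 1.936, 0.057]
force: [-0.3, 0.2, 0.5]
width: 0.487
clk 10.6 pos [0.4523 0.1359 0.0285] yaw -13.7 q7 -0.26 F [-0.3  0.2  0.5] w 44.7 TURN 0.06 SHIFT [-0.03  0.05  0.01] tilt 2.15
```

```bash
python3 -m jog '[35,0,0,0,0,35,0,0,-0.2,0,35,0,0,-0.5,0,35,0,0,-0.8,0,35,0,0,-0.6,0,35,0.3,0.5,0,0,35,0.5,0.7,0,0,35,0.5,0.7,0,0,35,0.5,0.6,0,0,35,0.3,0.3,0,0,35,0,0,0,0,35,0,0,0,0]'
python3 - <<'E'
from h import *
go(.617,.2016,.037,-14)
E
```

```text
clock: 11.6
position: [0.5806, 0.1901, 0.127]
ee_rot: [2.464, 1.935, 0.054]
force: [-0.9, -1.5, 0.0]
width: 0.452
clk 11.6 pos [0.5806 0.1901 0.127 ] yaw -13.7 q7 -0.36 F [-0.9 -1.5  0. ] w 41.5 TURN 0.04 SHIFT [0.45 0.75 2.28] tilt 2.03
```

```bash
python3 -m jog '[35,0.2,0.4,0.2,0,35,0.25,0.4,0.5,0,35,0,0,0.6,0,35,0,0,0.3,0,35,0,0,0,0,35,0,0,0,0]'
python3 - <<'E'
from h import *
go(.617,.2016,.037,-14)
E
```

```text
clock: 12.1
position: [0.6144, 0.1984, 0.0647]
ee_rot: [2.467, 1.933, 0.049]
force: [-0.5, 0.1, 0.1]
width: 0.448
clk 12.1 pos [0.6144 0.1984 0.0647] yaw -13.8 q7 -0.32 F [-0.5  0.1  0.1] w 41.1 TURN 0.03 SHIFT [0.08 0.03 0.7 ] tilt 1.85
```

```bash
python3 -m jog '[35,0.08,0.05,0.3,0,35,0,0,0.35,0,35,0,0,0.1,0,35,0,0,0,0,35,0,0,0,0]'
python3 - <<'E'
from h import *
go(.617,.2016,.037,-14)
E
```

```text
clock: 12.52
position: [0.6176, 0.2015, 0.035]
ee_rot: [2.467, 1.933, 0.052]
force: [0.0, 0.6, -0.3]
width: 0.447
clk 12.52 pos [0.6176 0.2015 0.035 ] yaw -13.9 q7 -0.31 F [ 0.   0.6 -0.3] w 41.1 TURN 0.02 SHIFT [-0.   -0.01 -0.05] tilt 1.95
```

```bash
python3 -m jog '[60,0,0,0,0,60,0,0,0,0,60,0,0,0,0,60,0,0,0,0,60,0,0,-0.4,0,60,0,0,-0.8,0,70,0,0,-0.9,0,70,0,0,-0.9,0,70,0,0,0,1,70,0,0,0,1,70,0,0,0,1,70,0,0,0,1,70,0,0,0,1,70,0,0,0,1,70,0,0,0,1,70,0,0,0,0.9]'
python3 -m jog '[70,-0.8,0.45,0,0,70,-0.87,0.48,0,0,70,-0.87,0.48,0,0,70,-0.87,0.48,0,0,70,-0.87,0.48,0,0,70,-0.87,0.48,0,0,70,-0.87,0.48,0,0,70,-0.87,0.48,0,0,70,-0.87,0.48,0,0,70,-0.87,0.48,0,0,70,0,0,0,0,70,0,0,0,0]'
python3 - <<'E'
from h import *
go(.37,-.21,.16,-60)
E
```

```text
clock: 13.85
position: [0.6156, 0.1996, 0.1671]
ee_rot: [-3.045, -0.723, -0.065]
force: [-0.3, 0.4, -0.5]
width: 0.763
clock: 14.85
position: [0.3844, -0.1339, 0.1517]
ee_rot: [-3.043, -0.718, -0.088]
force: [0.6, 0.8, -0.1]
width: 0.759
clk 14.85 pos [ 0.3844 -0.1339  0.1517] yaw -63.4 q7 -0.5 F [ 0.6  0.8 -0.1] w 69.6 TURN -0.57 SHIFT [-1.25  1.47 -0.28] tilt 3.31
```

```bash
python3 -m jog '[70,-0.4,0.5,-0.1,-0.5,70,-0.4,0.5,-0.1,0,70,-0.4,0.45,-0.1,0,70,0,0,0,0,70,0,0,0,0]'
python3 - <<'E'
from h import *
go(.432,-.175,.03,-60)
p=camera_params("wrist");im=get_image("wrist");cv2.imwrite("pics/w4.png",im[:,:,::-1])
h=cv2.cvtColor(im,cv2.COLOR_RGB2HSV)
blobs(p,h[...,2]<75,.009,300)
print(observe()["joints"].round(2))
E
```

```text
clock: 15.27
position: [0.3716, -0.2093, 0.1626]
ee_rot: [-3.022, -0.808, -0.094]
force: [0.4, 0.1, -0.5]
width: 0.761
clk 15.27 pos [ 0.3716 -0.2093  0.1626] yaw -60.1 q7 -0.25 F [ 0.4  0.1 -0.5] w 69.8 TURN -0.01 SHIFT [ 1.53 -0.    3.42] tilt 3.5
[310. 332.] ((278, -271), [166, 513], 118)
[281. 115.] ((435, -176), [17, 89], 30)
[-0.23  0.25  0.79  2.21 -0.34  0.75 -0.25]
```

View pics/w4.png

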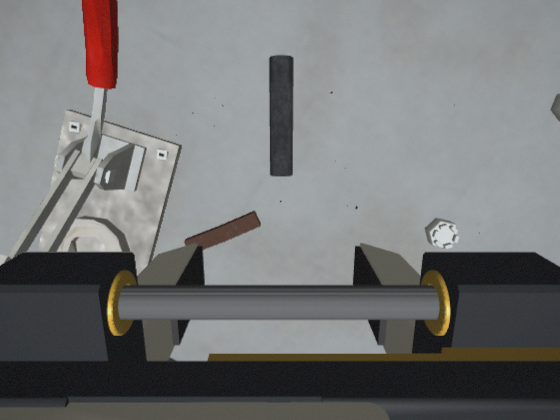

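The sleeve at (281,115) measures 17 x 89 mm at 30°, so the choice is confirmed. A nut is also visible at (442,234).

```bash
python3 -m jog '[70,0.5,0.03,0.4,0,70,0.6,0.03,0.7,0,70,0.5,0,0.7,0,70,0,0,0.6,0,70,0,0,0,0,70,0,0,0,0]'
python3 - <<'E'
from h import *
go(.435,-.176,.028,-60)
E
```

```text
clock: 15.82
position: [0.441, -0.168, 0.068]
ee_rot: [-3.017, -0.821, -0.102]
force: [0.7, -1.0, -0.3]
width: 0.761
clk 15.82 pos [ 0.441 -0.168  0.068] yaw -59.6 q7 -0.14 F [ 0.7 -1.  -0.3] w 69.9 TURN 0.07 SHIFT [-0.3   0.09  0.98] tilt 3.8
```

```bash
python3 -m jog '[60,-0.3,0.09,0.2,0,60,0,0,0.4,0,60,0,0,0.3,0,60,0,0,0,0,60,0,0,0,0]'
python3 - <<'E'
from h import *
go(.435,-.176,.028,-60)
E
```

```text
clock: 16.23
position: [0.4359, -0.1745, 0.0358]
ee_rot: [-3.016, -0.827, -0.108]
force: [-0.4, -0.1, -0.7]
width: 0.654
clk 16.23 pos [ 0.4359 -0.1745  0.0358] yaw -59.4 q7 -0.05 F [-0.4 -0.1 -0.7] w 60.0 TURN 0.11 SHIFT [-0.05  0.02  0.19] tilt 4.01
```

```bash
python3 -m jog '[60,-0.05,0.02,0.17,0.1,60,0,0,0,0,10,0,0,0,0,10,0,0,0,0,10,0,0,0,0,10,0,0,0,0,10,0,0,0,0,10,0,0,0,0,10,0,0,0,0]' 15
python3 - <<'E'
from h import *
go(.435,-.176,.028,-60)
E
```

```text
clock: 16.98
position: [0.437, -0.1763, 0.0329]
ee_rot: [-3.022, -0.811, -0.116]
force: [-0.4, -0.5, -0.2]
width: 0.193
clk 16.98 pos [ 0.437  -0.1763  0.0329] yaw -60.0 q7 -0.04 F [-0.4 -0.5 -0.2] w 17.7 TURN 0.0 SHIFT [-0.05 -0.03  0.12] tilt 4.31
```

```bash
python3 -m jog '[10,0,0,-0.3,0,10,0,0,-0.7,0,10,0,0,-0.8,0,10,0,0,-0.7,0,10,0,0,0,-1,10,0,0,0,-1,10,0,0,0,-1,10,0,0,0,-1,10,0,0,0,-1,10,0,0,0,-1,10,0,0,0,-1,10,0,0,0,-1,10,0,0,0,-1,10,0,0,0,-1,10,0,0,0,-1,10,0,0,0,-0.2]'
python3 -m jog '[10,-0.3,0.5,0,0,10,-0.5,0.75,0,0,10,-0.5,0.75,0,0,10,-0.5,0.75,0,0,10,-0.4,0.4,0,0,10,0,0,0,0,10,0,0,0,0]'
python3 - <<'E'
from h import *
go(.603,-.186,.038,7)
p=camera_params("wrist");im=get_image("wrist");cv2.imwrite("pics/w5.png",im[:,:,::-1])
h=cv2.cvtColor(im,cv2.COLOR_RGB2HSV)
blobs(p,(h[...,0]>100)&(h[...,0]<130)&(h[...,1]>120),.01,300)
E
```

```text
clock: 18.32
position: [0.4275, -0.1791, 0.1368]
ee_rot: [1.991, 2.388, 0.1]
force: [0.5, 0.2, -0.3]
width: 0.184
clock: 18.9
position: [0.5694, -0.2447, 0.1414]
ee_rot: [2.013, 2.378, 0.1]
force: [-1.4, 0.6, -1.1]
width: 0.187
clk 18.9 pos [ 0.5694 -0.2447  0.1414] yaw 9.4 q7 0.8 F [-1.4  0.6 -1.1] w 17.2 TURN 0.41 SHIFT [1.29 0.84 2.68] tilt 3.93
[331. 132.] ((607, -187), [50, 124], 97)
```

View pics/w5.png

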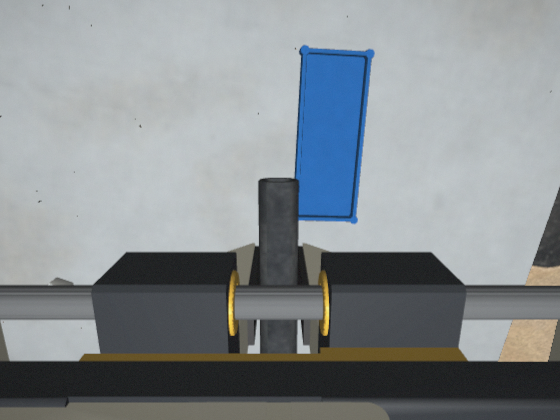

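The sleeve is held straight and the trough is centred at (607,-187) mm, 50 x 124, at 97°.

```bash
python3 -m jog '[10,0,0,0,0.4,10,0.4,0.3,0,0,10,0.5,0.4,0,0,10,0.3,0.2,0.3,0,10,0,0,0.6,0,10,0,0,0.6,0,10,0,0,0,0,10,0,0,0,0]'
python3 - <<'E'
from h import *
go(.607,-.187,.038,7)
E
```

```text
clock: 19.62
position: [0.5951, -0.1844, 0.0814]
ee_rot: [2.08, 2.33, 0.099]
force: [0.5, -0.8, -0.2]
width: 0.187
clk 19.62 pos [ 0.5951 -0.1844  0.0814] yaw 6.4 q7 0.69 F [ 0.5 -0.8 -0.2] w 17.1 TURN -0.09 SHIFT [-0.13  0.22  1.1 ] tilt 3.77
```

```bash
python3 -m jog '[10,-0.13,0.25,0.2,0,10,0,0,0.4,0,10,0,0,0.4,0,10,0,0,0.1,0,10,0,0,0,0,10,0,0,0,0]'
python3 - <<'E'
from h import *
go(.607,-.187,.038,7)
E
```

```text
clock: 20.12
position: [0.6064, -0.1885, 0.0415]
ee_rot: [2.083, 2.325, 0.099]
force: [0.1, 0.3, 0.3]
width: 0.189
clk 20.12 pos [ 0.6064 -0.1885  0.0415] yaw 6.2 q7 0.71 F [0.1 0.3 0.3] w 17.4 TURN -0.13 SHIFT [0.03 0.01 0.09] tilt 3.79
```

```bash
python3 -m jog '[10,0,0,0.08,0,10,0,0,0,0,40,0,0,0,0,40,0,0,0,0,40,0,0,0,0,40,0,0,-0.3,0,40,0,0,-0.7,0,50,0,0,-0.8,0,50,-0.3,-0.2,-0.9,0,50,-0.8,-0.5,0,0,50,-0.8,-0.5,0,0,50,-0.8,-0.5,0,0,50,-0.8,-0.5,0,0,50,-0.8,-0.5,0,0,50,-0.8,-0.4,0,0,50,-0.5,-0.3,0,0,50,0,0,0,0,50,0,0,0,0]'
python3 - <<'E'
from h import *
go(.5,-.44,.16,7)
p=camera_params("wrist");im=get_image("wrist");cv2.imwrite("pics/w6.png",im[:,:,::-1])
h=cv2.cvtColor(im,cv2.COLOR_RGB2HSV)
print("nuts px",proj(p,[.551,-.364,.01]),proj(p,[.417,-.337,.01]))
blobs(p,(h[...,0]>100)&(h[...,0]<130)&(h[...,1]>120),.01,300)
E
```

```text
clock: 21.62
position: [0.4879, -0.4409, 0.1532]
ee_rot: [2.068, 2.32, 0.104]
force: [1.1, -0.8, 0.5]
width: 0.545
clk 21.62 pos [ 0.4879 -0.4409  0.1532] yaw 6.5 q7 1.09 F [ 1.1 -0.8  0.5] w 50.0 TURN -0.08 SHIFT [-0.01  0.31 -0.15] tilt 4.25
nuts px [360.05235523 112.19310883] [178.03907691  49.37246298]
```

View pics/w6.png

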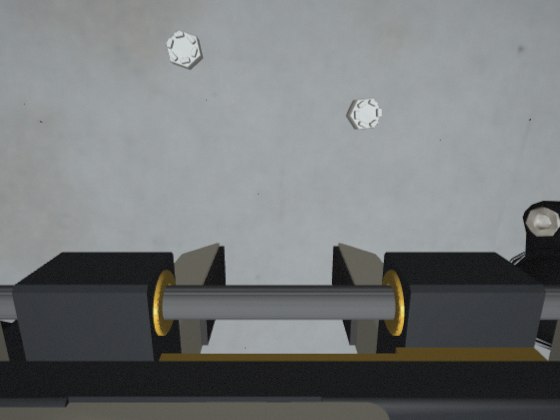

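Both nuts are in view, at (184,50) and (365,114). I'll check which way the flats face with an enlarged crop.

```bash
python3 - <<'E'
from h import *
p=camera_params("wrist");im=cv2.imread("pics/w6.png")
a=cv2.resize(im[25:75,155:215],None,fx=6.5,fy=6.5,interpolation=cv2.INTER_CUBIC);b=cv2.resize(im[89:139,335:395],None,fx=6.5,fy=6.5,interpolation=cv2.INTER_CUBIC)
cv2.imwrite("pics/n6.png",np.hstack([a,b]))
for u in((184,50),(365,114)):print(ray(p,u,.010).round(4))
E
```

```text
[ 0.4207 -0.3373  0.01  ]
[ 0.5547 -0.3653  0.01  ]
```

View pics/n6.png

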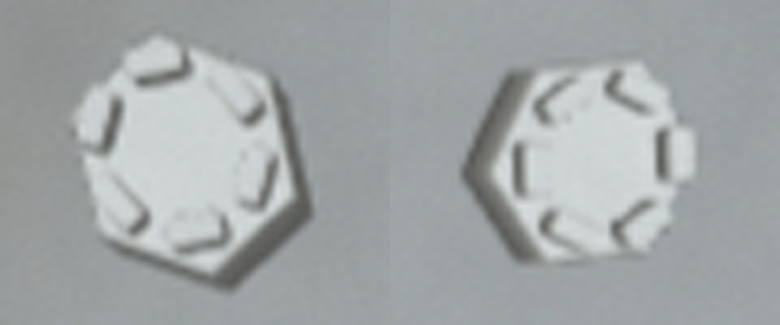

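Right nut: its flats face up and down in the image, so a jaw yaw of about -19° grips them. Left nut: about +19°. I'll take the right one first.

```bash
python3 -m jog '[50,0,0,0,1,50,0,0,0,1,50,0,0,0,1,50,0,0,0,1,50,0,0,0,0.25,50,0.5,0.2,0.3,0,50,0.7,0.3,0.5,0,50,0.7,0.3,0.5,0,50,0.2,0.1,0.5,0,50,0,0,0.2,0,50,0,0,0,0,50,0,0,0,0]'
python3 - <<'E'
from h import *
go(.5547,-.3653,.028,-19)
E
```

```text
clock: 22.67
position: [0.5683, -0.3524, 0.0847]
ee_rot: [2.544, 1.81, 0.129]
force: [0.1, -0.2, 0.3]
width: 0.549
clk 22.67 pos [ 0.5683 -0.3524  0.0847] yaw -19.2 q7 0.59 F [ 0.1 -0.2  0.3] w 50.4 TURN -0.04 SHIFT [-0.5  -0.3   1.38] tilt 4.81
```

```bash
python3 -m jog '[50,-0.5,-0.3,0.2,0,50,0,0,0.5,0,50,0,0,0.4,0,50,0,0,0.1,0,50,0,0,0,0,50,0,0,0,0]'
python3 - <<'E'
from h import *
go(.5547,-.3653,.028,-19);print(R.from_rotvec(observe()["ee_rot"]).as_matrix()[2].round(3))
p=camera_params("wrist");cv2.imwrite("pics/w7.png",get_image("wrist")[:,:,::-1])
E
```

```text
clock: 23.17
position: [0.5521, -0.3735, 0.0421]
ee_rot: [2.541, 1.798, 0.13]
force: [-0.0, -0.3, -0.8]
width: 0.543
clk 23.17 pos [ 0.5521 -0.3735  0.0421] yaw -19.5 q7 0.67 F [-0.  -0.3 -0.8] w 49.8 TURN -0.09 SHIFT [ 0.2  -0.03  0.36] tilt 5.0
[ 0.053  0.069 -0.996]
```

```bash
python3 -m jog '[50,0.2,-0.03,0.15,0,50,0,0,0.22,0,50,0,0,0,0,50,0,0,0,0]'
python3 - <<'E'
from h import *
go(.5547,-.3653,.028,-19)
E
```

```text
clock: 23.55
position: [0.557, -0.3652, 0.0299]
ee_rot: [2.537, 1.796, 0.133]
force: [0.5, 0.1, -0.1]
width: 0.547
clk 23.55 pos [ 0.557  -0.3652  0.0299] yaw -19.5 q7 0.67 F [ 0.5  0.1 -0.1] w 50.2 TURN -0.09 SHIFT [-0.02 -0.06  0.04] tilt 5.22
```

```bash
python3 -m jog '[10,0,-0.04,0,0,10,0,0,0,0,10,0,0,0,0,10,0,0,0,0,10,0,0,0,0,10,0,0,0,0]' 20
python3 - <<'E'
from h import *
go(.64,-.05,.14,-19)
E
```

```text
clock: 24.05
position: [0.5555, -0.3643, 0.0299]
ee_rot: [2.536, 1.797, 0.133]
force: [-0.4, -0.3, -0.3]
width: 0.263
clk 24.05 pos [ 0.5555 -0.3643  0.0299] yaw -19.5 q7 0.67 F [-0.4 -0.3 -0.3] w 24.1 TURN -0.08 SHIFT [ 8.25 -0.36 -2.36] tilt 5.21
```

```bash
python3 -m jog '[10,0,0,0,0,10,0,0,0,0,10,0,0,-0.3,0,10,0,0,-0.7,0,10,0,0,-0.8,0,10,0.3,0,-0.6,0,10,0.9,0,0,0,10,0.9,0,0,0,10,0.9,0,0,0,10,0.9,0,0,0,10,0.9,0,0,0,10,0.9,0,0,0,10,0.9,0,0,0,10,0.4,0,0,0,10,0,0,0,0,10,0,0,0,0]'
python3 - <<'E'
from h import *
go(.646,.025,.04,-19)
p=camera_params("wrist");im=get_image("wrist");cv2.imwrite("pics/w8.png",im[:,:,::-1])
h=cv2.cvtColor(im,cv2.COLOR_RGB2HSV)
blobs(p,(h[...,0]>100)&(h[...,0]<130)&(h[...,1]>120),.01,300)
E
```

```text
clock: 25.38
position: [0.6428, -0.0967, 0.1573]
ee_rot: [2.539, 1.781, 0.141]
force: [-0.0, 0.0, -0.4]
width: 0.26
clk 25.38 pos [ 0.6428 -0.0967  0.1573] yaw -20.0 q7 0.11 F [-0.   0.  -0.4] w 23.9 TURN -0.17 SHIFT [ 2.75 -1.15  3.  ] tilt 5.62
[293. 336.] ((627, -212), [14, 43], 96)
[254. 339.] ((593, -200), [16, 35], 96)
[207.  79.] ((639, 7), [86, 86], 70)
```

View pics/w8.png

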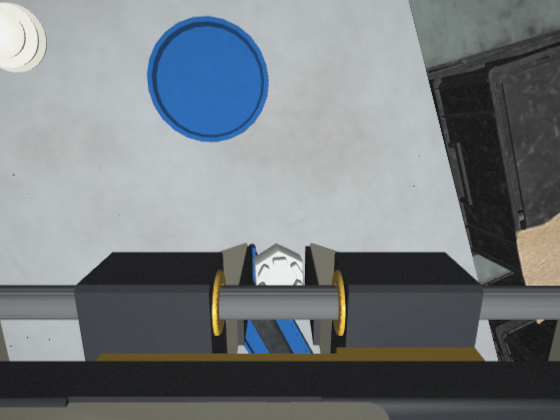

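The dish centre is (639,7) mm with an 86 mm diameter. The nut is held by its flats, and the sleeve is visible in the trough below.

```bash
python3 -m jog '[10,0.7,-0.3,0,0,10,0.8,-0.35,0,0,10,0.8,-0.35,0,0,10,0.3,-0.1,0.5,0,10,0,0,0.7,0,10,0,0,0.5,0,10,0,0,0,0,10,0,0,0,0]'
python3 - <<'E'
from h import *
go(.645,.023,.039,-19)
E
```

```text
clock: 26.1
position: [0.6429, 0.0017, 0.0943]
ee_rot: [2.552, 1.745, 0.141]
force: [0.6, -0.5, -0.8]
width: 0.267
clk 26.1 pos [0.6429 0.0017 0.0943] yaw -21.4 q7 -0.02 F [ 0.6 -0.5 -0.8] w 24.5 TURN -0.4 SHIFT [ 0.45 -0.25  1.39] tilt 5.87
```

```bash
python3 -m jog '[10,0.43,-0.22,0.3,-0.4,10,0,0,0.5,0,10,0,0,0.4,0,10,0,0,0.1,0,10,0,0,0,0,10,0,0,0,0]'
python3 - <<'E'
from h import *
go(.645,.023,.039,-19)
E
```

```text
clock: 26.6
position: [0.6497, 0.0102, 0.0501]
ee_rot: [2.517, 1.777, 0.147]
force: [-0.1, -0.1, -0.4]
width: 0.268
clk 26.6 pos [0.6497 0.0102 0.0501] yaw -19.7 q7 0.02 F [-0.1 -0.1 -0.4] w 24.6 TURN -0.12 SHIFT [ 0.25 -0.24  0.27] tilt 6.35
```

```bash
python3 -m jog '[10,0.25,-0.24,0,0,10,0,0,0.2,0,10,0,0,0.07,0,10,0,0,0,0,10,0,0,0,0]'
python3 - <<'E'
from h import *
go(.645,.023,.039,-19)
E
```

```text
clock: 27.02
position: [0.6468, 0.0225, 0.0425]
ee_rot: [2.516, 1.772, 0.154]
force: [0.2, -0.3, -0.0]
width: 0.264
clk 27.02 pos [0.6468 0.0225 0.0425] yaw -19.8 q7 0.01 F [ 0.2 -0.3 -0. ] w 24.3 TURN -0.14 SHIFT [-0.01 -0.06  0.08] tilt 6.68
```

```bash
python3 -m jog '[10,0,-0.05,0.08,0,10,0,0,0,0,38,0,0,0,0,38,0,0,0,0,38,0,0,0,0,38,0,0,-0.3,0,40,0,0,-0.7,0,50,0,0,-0.8,0,50,0,0,-0.9,0,50,0,0,0,-1,50,0,0,0,-1,50,0,0,0,-1,50,0,0,0,-1,50,0,0,0,-1,50,0,0,0,-1,50,0,0,0,-0.6]'
python3 -m jog '[50,-0.4,-0.5,0,0,50,-0.58,-0.76,0,0,50,-0.58,-0.76,0,0,50,-0.58,-0.76,0,0,50,-0.58,-0.76,0,0,50,-0.58,-0.76,0,0,50,-0.58,-0.76,0,0,50,-0.58,-0.76,0,0,50,-0.58,-0.76,0,0,50,-0.58,-0.6,0,0,50,0,0,0,0,50,0,0,0,0]'
python3 - <<'E'
from h import *
go(.4207,-.3373,.06,19);print(observe()["joints"].round(2))
E
```

```text
clock: 28.35
position: [0.6325, 0.0194, 0.1621]
ee_rot: [1.715, 2.512, 0.113]
force: [0.3, -0.2, -0.5]
width: 0.548
clock: 29.35
position: [0.4439, -0.3107, 0.1477]
ee_rot: [1.699, 2.504, 0.12]
force: [1.2, 0.8, -0.4]
width: 0.544
clk 29.35 pos [ 0.4439 -0.3107  0.1477] yaw 21.9 q7 1.25 F [ 1.2  0.8 -0.4] w 50.0 TURN 0.48 SHIFT [-0.34 -1.04  2.09] tilt 7.93
[ 0.27  0.38  0.38  2.02 -0.35  0.69  1.25]
```

```bash
cat >> h.py <<'E'
def gg(x,y,z,yaw):
    "same, but x,y is where the point 16 mm ahead of the TCP goes"
    M=R.from_rotvec(observe()["ee_rot"]).as_matrix(); o=M[:,2]*.016
    print("row z of axes",M[2].round(3)); go(x-o[0],y-o[1],z,yaw)
E
python3 -m jog '[50,0,0,0,0.45,50,-0.2,-0.5,0.4,0,50,-0.15,-0.5,0.7,0,50,0,0,0.7,0,50,0,0,0,0,50,0,0,0,0]'
python3 - <<'E'
from h import *
gg(.4207,-.3373,.030,19)
E
```

```text
clock: 29.85
position: [0.425, -0.3366, 0.0754]
ee_rot: [1.752, 2.459, 0.126]
force: [-0.3, -0.5, 1.1]
width: 0.547
row z of axes [-0.049  0.137 -0.989]
clk 29.85 pos [ 0.425  -0.3366  0.0754] yaw 19.3 q7 1.39 F [-0.3 -0.5  1.1] w 50.2 TURN 0.04 SHIFT [ 0.09 -0.32  1.1 ] tilt 8.38
```

```bash
python3 -m jog '[36,0.09,-0.3,0.2,0,36,0,0,0.4,0,36,0,0,0.3,0,36,0,0,0,0,36,0,0,0,0]'
python3 - <<'E'
from h import *
gg(.4207,-.3373,.033,19)
E
```

```text
clock: 30.27
position: [0.4239, -0.3351, 0.0437]
ee_rot: [1.739, 2.46, 0.13]
force: [0.9, -0.6, 0.9]
width: 0.393
row z of axes [-0.053  0.143 -0.988]
clk 30.27 pos [ 0.4239 -0.3351  0.0437] yaw 19.7 q7 1.45 F [ 0.9 -0.6  0.9] w 36.1 TURN 0.12 SHIFT [ 0.01 -0.19  0.24] tilt 8.79
```

```bash
python3 -m jog '[36,0.01,-0.18,0,0,36,0,-0.05,0.1,0,36,0,0,0.15,0,36,0,0,0,0]'
python3 - <<'E'
from h import *
gg(.4207,-.3373,.033,19)
p=camera_params("wrist");cv2.imwrite("pics/w9.png",get_image("wrist")[:,:,::-1])
E
```

```text
clock: 30.6
position: [0.4181, -0.3384, 0.0348]
ee_rot: [1.733, 2.458, 0.131]
force: [-0.7, -0.2, -0.0]
width: 0.392
row z of axes [-0.057  0.146 -0.988]
clk 30.6 pos [ 0.4181 -0.3384  0.0348] yaw 19.9 q7 1.48 F [-0.7 -0.2 -0. ] w 36.0 TURN 0.14 SHIFT [0.03 0.   0.04] tilt 9.01
```

View pics/w9.png

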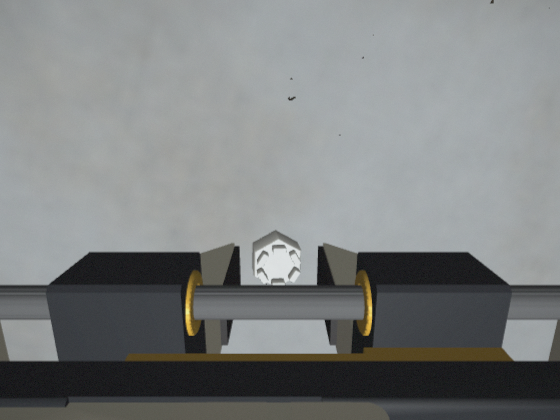

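The nut is between the jaws with its flats aligned, at (276,258). It sits a few mm forward of where the first nut was held, so I'll nudge forward and close.

```bash
python3 -m jog '[36,0.1,0,0.03,0,36,0,0,0,0,10,0,0,0,0,10,0,0,0,0,10,0,0,0,0,10,0,0,0,0,10,0,0,0,0,10,0,0,0,0]'
python3 - <<'E'
from h import *
gg(.4207,-.3373,.033,19)
E
```

```text
clock: 31.32
position: [0.417, -0.3344, 0.0337]
ee_rot: [1.734, 2.458, 0.131]
force: [-0.1, 0.9, -0.2]
width: 0.264
row z of axes [-0.057  0.146 -0.988]
clk 31.32 pos [ 0.417  -0.3344  0.0337] yaw 19.8 q7 1.48 F [-0.1  0.9 -0.2] w 24.2 TURN 0.14 SHIFT [-0.07  0.    0.02] tilt 9.02
```

```bash
python3 -m jog '[10,0,0,-0.3,0,10,0,0,-0.7,0,10,0,0,-0.9,0,10,0,0,-0.8,0,10,0,0,0,1,10,0,0,0,1,10,0,0,0,1,10,0,0,0,1,10,0,0,0,1,10,0,0,0,1,10,0,0,0,0.5]'
python3 -m jog '[10,0.5,0.2,0,0,10,0.85,0.3,0,0,10,0.85,0.3,0,0,10,0.85,0.3,0,0,10,0.85,0.3,0,0,10,0.85,0.3,0,0,10,0.85,0.3,0,0,10,0.85,0.3,0,0,10,0,0,0,0,10,0,0,0,0]'
python3 - <<'E'
from h import *
gg(.633,-.010,.15,-20)
p=camera_params("wrist");im=get_image("wrist");cv2.imwrite("pics/w10.png",im[:,:,::-1])
h=cv2.cvtColor(im,cv2.COLOR_RGB2HSV)
blobs(p,(h[...,0]>100)&(h[...,0]<130)&(h[...,1]>120),.01,300)
E
```

```text
clock: 32.23
position: [0.3989, -0.3342, 0.1466]
ee_rot: [2.51, 1.718, 0.197]
force: [0.7, 0.4, 0.5]
width: 0.258
clock: 33.07
position: [0.5846, -0.1193, 0.1756]
ee_rot: [2.517, 1.704, 0.198]
force: [-0.3, -1.2, 0.3]
width: 0.255
row z of axes [ 0.054  0.151 -0.987]
clk 33.07 pos [ 0.5846 -0.1193  0.1756] yaw -22.1 q7 0.12 F [-0.3 -1.2  0.3] w 23.4 TURN -0.34 SHIFT [2.92 0.04 0.81] tilt 9.24
[284. 223.] ((602, -152), [50, 58], 95)
[249.  34.] ((635, -5), [61, 86], 160)
```

View pics/w10.png

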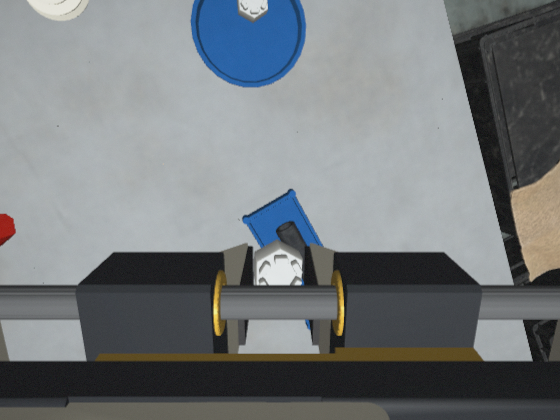

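The first nut lies in the dish at (254,5) and the second is held. I'll place it on the near side.

```bash
python3 -m jog '[10,0.6,0,0,-0.35,10,0.8,0.02,0,0,10,0.8,0.02,0.2,0,10,0.5,0,0.5,0,10,0,0,0.7,0,10,0,0,0.5,0,10,0,0,0,0,10,0,0,0,0]'
python3 - <<'E'
from h import *
gg(.6325,-.011,.042,-20)
E
```

```text
clock: 33.78
position: [0.6342, -0.0243, 0.105]
ee_rot: [2.493, 1.733, 0.196]
force: [0.6, -0.7, 0.4]
width: 0.257
row z of axes [ 0.049  0.154 -0.987]
clk 33.78 pos [ 0.6342 -0.0243  0.105 ] yaw -20.6 q7 0.03 F [ 0.6 -0.7  0.4] w 23.6 TURN -0.1 SHIFT [ 0.2  -0.46  1.53] tilt 9.33
```

```bash
python3 -m jog '[10,0.2,-0.44,0.2,-0.1,10,0,0,0.4,0,10,0,0,0.4,0,10,0,0,0.2,0,10,0,0,0,0,10,0,0,0,0]'
python3 - <<'E'
from h import *
gg(.6325,-.011,.042,-20)
E
```

```text
clock: 34.28
position: [0.6288, -0.0192, 0.0614]
ee_rot: [2.488, 1.73, 0.201]
force: [0.1, 0.3, 0.4]
width: 0.26
row z of axes [ 0.049  0.161 -0.986]
clk 34.28 pos [ 0.6288 -0.0192  0.0614] yaw -20.6 q7 0.06 F [0.1 0.3 0.4] w 23.9 TURN -0.1 SHIFT [ 0.18 -0.13  0.48] tilt 9.7
```

```bash
python3 -m jog '[10,0.18,-0.13,0.1,0,10,0,0,0.2,0,10,0,0,0.15,0,10,0,0,0,0,10,0,0,0,0]'
python3 - <<'E'
from h import *
gg(.6325,-.011,.042,-20)
E
```

```text
clock: 34.7
position: [0.6312, -0.0109, 0.0451]
ee_rot: [2.487, 1.726, 0.207]
force: [-1.0, 0.0, -0.9]
width: 0.258
row z of axes [ 0.051  0.166 -0.985]
clk 34.7 pos [ 0.6312 -0.0109  0.0451] yaw -20.7 q7 0.07 F [-1.   0.  -0.9] w 23.7 TURN -0.12 SHIFT [-0.01 -0.05  0.07] tilt 9.97
```

```bash
python3 -m jog '[10,0,-0.03,0.06,0,10,0,0,0,0,36,0,0,0,0,36,0,0,0,0,36,0,0,0,0,36,0,0,0,0,36,0,0,-0.3,0,36,0,0,-0.6,0,40,0,0,-0.9,0,40,-0.3,0,-0.9,0,40,-0.7,0,-0.5,0,40,-0.7,0,-0.5,0,40,-0.7,0,0,0,40,0,0,0,0,40,0,0,0,0]'
python3 - <<'E'
from h import *
p=camera_params("wrist");im=get_image("wrist");cv2.imwrite("pics/w11.png",im[:,:,::-1]);print(observe()["position"])
E
```

```text
clock: 35.95
position: [0.5689, -0.1024, 0.1968]
ee_rot: [2.485, 1.726, 0.213]
force: [-0.1, 0.0, -0.7]
width: 0.439
[ 0.56865732 -0.10298534  0.19657818]
```

View pics/w11.png

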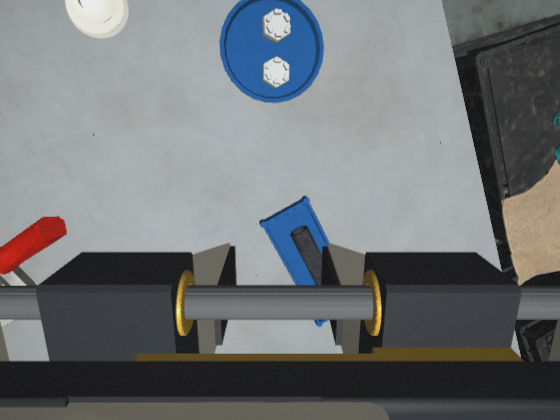

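Both nuts lie flat in the dish, at (277,25) and (277,72). I'll back off and check everything from the top camera.

```bash
python3 -m jog '[40,-0.7,-0.6,-0.3,0,40,-0.7,-0.6,-0.3,0,40,-0.7,-0.6,0,0,40,-0.7,-0.6,0,0,40,0,0,0,0,40,0,0,0,0]'
python3 - <<'E'
from h import *
pw=camera_params("top");im=get_image("top")
c=cv2.resize(im[160:300,130:410],None,fx=2.85,fy=2.85,interpolation=cv2.INTER_CUBIC);cv2.imwrite("pics/t12.png",c[:,:,::-1])
h=cv2.cvtColor(im,cv2.COLOR_RGB2HSV);roi=(130,150,420,300)
print("dark");blobs(pw,h[...,2]<75,.012,30,roi)
hb=(h[...,2]>150)&(h[...,1]<60);print("bright");blobs(pw,hb,.014,8,(255,165,300,205))
E
```

```text
clock: 36.5
position: [0.4343, -0.1713, 0.1971]
ee_rot: [2.48, 1.737, 0.211]
force: [-0.0, 0.2, -0.2]
width: 0.434
dark
[153. 219.] ((513, 389), [10, 54], 76)
[338. 194.] ((607, -192), [12, 81], 96)
[215. 189.] ((614, 198), [34, 35], 46)
[193. 184.] ((628, 270), [35, 36], 138)
bright
```

View pics/t12.png

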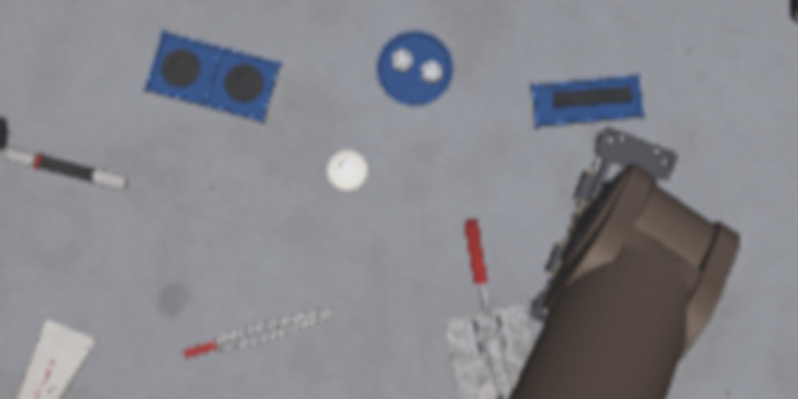

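```bash
python3 - <<'E'
from cell import *
print(sign_off())
E
```

```text
the job is handed in; nothing more can be done
None
```

All five parts are in their trays and the job is handed in at about 37 s of the 118 s allowed. `sign_off()` gave no verdict.

My last checks, from the top camera and one wrist picture, showed:

- **Boots:** one in each square pocket, about 36–38 mm along the tray from its middle and within 2 mm across. The required range is 19–49 mm along and 14 mm across.
- **Sleeve:** along the trough axis to about 1°, and about 6 mm along and 4 mm across from the trough's middle.
- **Nuts:** side by side in the dish, each roughly 16–19 mm from its middle. This is read by eye from the pictures, because the colour mask for the nuts found nothing in the final top view.
- **Gauge and white look-alike:** the gauge reads within 1 mm of its starting position. The white boot was not touched.

**Not confirmed:** I judged that the parts lie flat by eye and from the low release heights (about 3–6 mm above the floors); I did not measure it.

**Faults on the way:**

- The first grasp rode up the dome of the first boot, so I opened and gripped again lower.
- The tool slowly tilted to about 10° by the end. I allowed for it on the second nut with a higher release.

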